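# Switch on the warming tray under the plates

### The job

Two identical warming trays stand on the worktop, both switched off. Flip the toggle lever of the tray that carries the stack of plates over to its on side, the side with the white dot, so that it goes fully home and stays there. Leave the switch of the tray with the mug off, and do not shove the plates or the mug.

Things in the scene. Friction and masses are not known exactly. Their poses are not given: they have to be found in the camera images.
- warmer_a: The warming tray with the plates, fixed: a flat aluminium box 290 (x) x 220 (y) x 44 mm high. Origin: centre of its underside, on the worktop. Its -x end, towards the robot, is a black control panel 62 mm deep, top at 44 mm; +y is its left as the robot sees it. Lever 110 mm to -x of the origin, midway across. A 12 mm white dot on the panel 60 mm to -y of the lever's foot marks the on side.
- warmer_a_pivot (a point): Pivot at the foot of the toggle lever of the tray with the plates, 47 mm above the worktop (3 mm above the panel). Axes as the tray's: the lever swings about x, in the y-z plane. A round steel collar 30 mm wide and 6 mm high surrounds it.
- warmer_a_lever_tip (a point): Tip of the same lever: a steel bat-shaped handle 55 mm long from pivot to tip, 11 mm thick at the foot and 18 mm near the tip, standing free (the nearest edge of the plates is about 30 mm behind it).
- warmer_a_lever (a joint): Angle of that lever in rad: 0 = off, leaning 0.5 rad to the tray's +y side (left); 0.5 = upright; 1.0 = on, leaning 0.5 rad to the tray's -y side (right, the white dot). Two stable positions: the heavy (220 g) lever tips over its centre and, once past upright, drops by itself to the end stop and stays; about 1 N sideways near the tip moves it.
- warmer_b: The other warming tray, identical, same frame and lever, with a white mug standing on it. Its switch is to stay off.
- warmer_b_lever (a joint): Angle of the lever of the tray with the mug, same meaning; starts at 0 (off) and stays there.
- plates_center (a point): Centre of the stack of white plates, 211 mm across and 38 mm high, resting loose on tray A; 19 mm above its underside, which lies 44 mm above the worktop.
- white_mug_center (a point): Centre (half-way up) of the white mug, 82 x 115 mm over the handle, 88 mm high, standing loose on tray B.

How it is judged:
By the outcome, as a careful person would: the job done as asked, in the order asked, and still so for the second after the job is handed in, with the robot touching nothing.
It also fails if it takes over 24 s, if anything falls off the work surface, if the arm or the gripper's body presses on something with over 40 N, if the wrist force passes 120 N, or if a joint passes its speed limit or range.

### The arm

A 6-joint arm with a two-finger parallel gripper is mounted at the origin on a cart in front of the work surface, level with it; the furniture and walls round the work are solid. World frame = base frame: x ahead of the robot, y to its left, z up, the work surface at z = 0. Lengths are in mm, angles in rad, forces in N, time in s.
With the tool pointing down it reaches from about 350 to 775 mm from the base axis. Payload 7.3 kg.
Tool frame: the origin (TCP) lies on the centre line of the jaws, within the pads' length; the fingertips stand 22 mm ahead of it and the grasp point (between the pads) lies 3 mm ahead of it; z points along the fingers, y is the direction in which the jaws open and shut (so a half turn about z gives the same grasp; the last joint's range is limited). The gripper opens to 92 mm and grips with 3 to 60 N. Pads are 19 mm wide; open, the fingers measure 130 mm over their backs; the gripper's body (75 mm by 190 mm) begins 47 mm behind the grasp point.
Start: joints at [-1.256, 0.342, 1.524, -0, 1.275, -0.146], TCP at [233.473, -470.248, 248.741] pointing down, gripper open.
Joint ranges: [-2.53, 2.53], [-0.77, 2.02], [0.04, 2.7], [-1, 4.14], [0.28, 2.66], [-3.11, 3.11]. Speed limits (rad/s): [2.57, 2.57, 3.14, 3.14, 3.14, 3.14].

### API

Orientations are given as [roll, pitch, yaw] about the fixed x, y, z axes, in that order (R = Rz(yaw) Ry(pitch) Rx(roll)).
In Python, from plant import get_obs, capture, close_job gives the robot as it stands.
- The arm moves only by the tool carry_out, never from a script. Its arguments are lists of equal length, an entry for each row: "xyz": the shift along the tool's x, y, z scaled (see below), a list of three; "dr": the turn, a rotation vector about the tool's x, y, z scaled (see below), a list of three. A call has 1 to 8 rows; each row shifts and turns the commanded pose from where the row before left it, along the tool's axes as they then stand; what a row does not reach is not made up. The controller multiplies each number of a shift by 0.06 m and each number of a turn by 8 degrees. A row lasts 1/8 s, in which the tool goes at most 62.5 mm and 10.7 degrees, less where a joint would pass 70% of its speed; a pose out of reach is approached as far as the arm can. A call with a number of a shift or a turn outside -1 to 1 is refused whole. A call with a gripper value outside its range is refused whole. "gripper" is the gripper's target within -1 to 1 (fully open at 1, half-way at 0, shut at -1), set as the call begins (left out, the last holds). The fingers move at their own pace and stop on an object; the grip force is fixed at half the most. Time passes only in rows, so rows that do not move let the fingers close. It gives the time, the measured TCP pose, the force and the opening at its end, in the units of the state.
- get_obs(): the state, without advancing time (a new reading comes with each control period).
- capture(name): name is "scene" or "top"; returns a dict with "image" (480x640x3 uint8, blue, green, red), "fx", "fy", "cx", "cy" (pixels), "pose" (4x4, takes a point from camera to world coordinates). Camera axes: x right, y up, looking along -z (the intrinsics and any distortion apply to the point x, -y, -z); pixel columns grow to the right and rows downward; lengths in mm; the calibration is good to about 2 mm. A picture is of the moment at which its call begins. There is no depth.
- close_job(): hands the job in, once; it reports no verdict.
The state is a dict: "time": time; "joint_positions": joint angles; "dq": joint speeds; "tau": joint torques, N m; "tool_pos": TCP position; "tcp_rot": TCP orientation; "contact_force": force on the tool from outside, world axes, zero at the start; "moment": the same for the moment, N m; "grip_width": finger opening in mm.
Only numpy, scipy, OpenCV 4.12 (cv2) and the standard library are available. Lean on these libraries where they do the work, as an engineer would, in place of code of your own. Each camera call takes 0.05 s, during which the arm holds its last target.

## Working session

There is one attempt and no reset: what is moved stays moved. The work goes in short steps, Python scripts to look and compute and a tool call to move; the robot and the scene stay as the last step left them, time stands still between calls to the robot, and variables do not carry over. Pictures are saved under pics/ and viewed, and the job is handed in when it is done.

Besides the shell and the picture viewer there is one more tool, called after ">>>" as name(argument=value, ...) on one line, values as JSON. carry_out: Moves the arm, as the interface text tells. Shifts and turns lie within -1 to 1; 1 stands for 0.06 m of shift or 8 degrees of turn. Its arguments: {"type":"object","properties":{"xyz":{"type":"array"},"dr":{"type":"array"},"gripper":{"type":"number"}},"required":["xyz","dr"]}

```bash
mkdir -p pics
python3 - <<'E'
from plant import get_obs, capture
import cv2,numpy as np
np.set_printoptions(precision=3,suppress=True)
for n in("scene","top"):
    c=capture(n); cv2.imwrite(f"pics/{n}0.png",c["image"]); print(n,{k:v for k,v in c.items() if k!="image"})
print(get_obs())
E
```

```text
scene {'fx': 447.9574431864205, 'fy': 447.9574431864205, 'cx': 315.77024028169836, 'cy': 244.5573497996084, 'pose': array([[ -0.765,   0.38 ,  -0.519,  89.092],
       [ -0.644,  -0.436,   0.629, 533.153],
       [  0.013,   0.815,   0.579, 575.065],
       [  0.   ,   0.   ,   0.   ,   1.   ]])}
top {'fx': 551.1199693045171, 'fy': 551.1199693045171, 'cx': 325.4532216931045, 'cy': 243.25832743567807, 'pose': array([[   0.107,    0.969,   -0.222,  288.91 ],
       [  -0.994,    0.105,   -0.021,  -25.199],
       [   0.003,    0.223,    0.975, 1161.814],
       [   0.   ,    0.   ,    0.   ,    1.   ]])}
{'time': 0.1, 'joint_positions': array([-1.256,  0.343,  1.525,  0.   ,  1.275, -0.146]), 'dq': array([ 0.001, -0.001, -0.002, -0.001,  0.   ,  0.001]), 'tau': array([  0.002, -43.2  , -24.47 ,   0.072,   0.053,  -0.   ]), 'tool_pos': array([ 233.356, -469.91 ,  248.124]), 'tcp_rot': array([-3.14 , -0.   ,  0.461]), 'contact_force': array([-0.14 , -0.824,  0.951]), 'moment': array([-0.029, -0.036,  0.009]), 'grip_width': 91.88558852647444}
```

View pics/scene0.png

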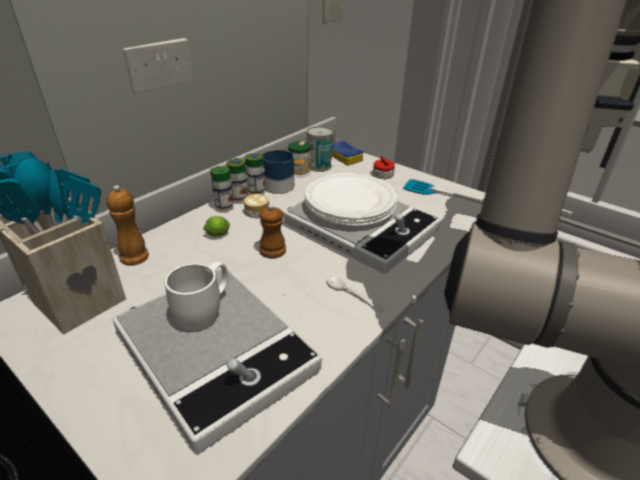

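View pics/top0.png

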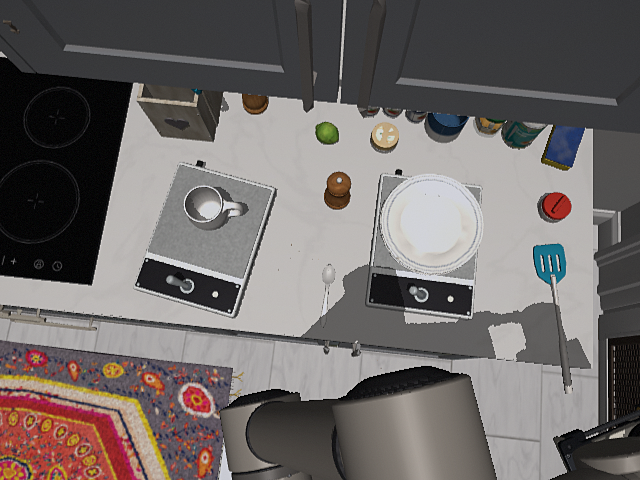

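The scene view shows the mug tray nearest the camera and the plates tray behind it. In the top view, the plates tray is on the right, with its lever foot at about (421,294), tip at about (413,290) and white dot at about (450,299). I'll measure these more precisely.

```bash
cat > h.py <<'E'
import numpy as np
def ray(c,u,v):
    d=np.array([(u-c["cx"])/c["fx"],-(v-c["cy"])/c["fy"],-1.]);P=c["pose"];return P[:3,3],P[:3,:3]@d
def plane(c,u,v,z):
    o,d=ray(c,u,v);return o+d*(z-o[2])/d[2]
def proj(c,p):
    P=c["pose"];q=P[:3,:3].T@(np.array(p)-P[:3,3]);return c["cx"]+c["fx"]*q[0]/-q[2],c["cy"]-c["fy"]*q[1]/-q[2]
E
python3 - <<'E'
from plant import capture
import cv2,numpy as np
from h import *
np.set_printoptions(precision=1,suppress=True)
c=capture("top");im=c["image"]
g=cv2.cvtColor(im,cv2.COLOR_BGR2GRAY)
x0,y0,x1,y1=355,265,490,330
# panel dark
m=np.zeros_like(g);m[y0:y1,x0:x1]=(g[y0:y1,x0:x1]<45)*255
cs,_=cv2.findContours(m,cv2.RETR_EXTERNAL,cv2.CHAIN_APPROX_NONE)
k=max(cs,key=cv2.contourArea);r=cv2.minAreaRect(k);print(r)
for p in cv2.boxPoints(r):print(p,plane(c,*p,44))
w=np.zeros_like(g);w[283:312,375:468]=(g[283:312,375:468]>120)*255
n,_,st,ce=cv2.connectedComponentsWithStats(w)
for i in range(1,n):
    if st[i,4]>5:print(st[i],ce[i],plane(c,*ce[i],44))
cv2.imwrite("pics/top_zoom.png",cv2.resize(im[y0:y1,x0:x1],None,fx=5.9,fy=5.9,interpolation=cv2.INTER_CUBIC))
s=capture("scene")
cv2.imwrite("pics/sc_zoom.png",cv2.resize(s["image"][170:280,280:450],None,fx=4.7,fy=4.7,interpolation=cv2.INTER_CUBIC))
E
```

```text
((420.9787902832031, 293.7226867675781), (102.36396789550781, 29.412525177001953), 7.224316120147705)
[368.4 301.9] [ 431.5 -101.3   44. ]
[372.1 272.7] [ 492.2 -103.4   44. ]
[473.6 285.6] [ 488.  -312.5   44. ]
[469.9 314.7] [ 427.6 -307.9   44. ]
[456 283  12   2  20] [462.3 283.4] [ 490.  -289.2   44. ]
[410 287   7   7  45] [413. 290.] [ 465.5 -189.8   44. ]
[414 288  14  14  70] [421.8 295.6] [ 456.1 -208.5   44. ]
[448 296   6   6  27] [450.1 298.5] [ 456.3 -266.2   44. ]
[405 307  29   5  69] [416.1 309.8] [ 425.9 -199.    44. ]
```

View pics/top_zoom.png

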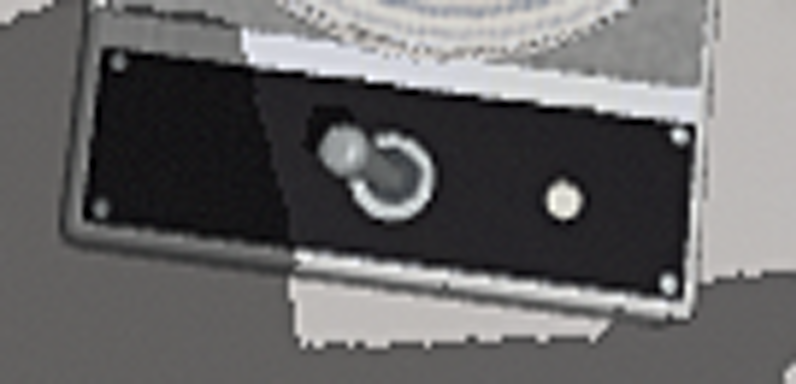

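View pics/sc_zoom.png

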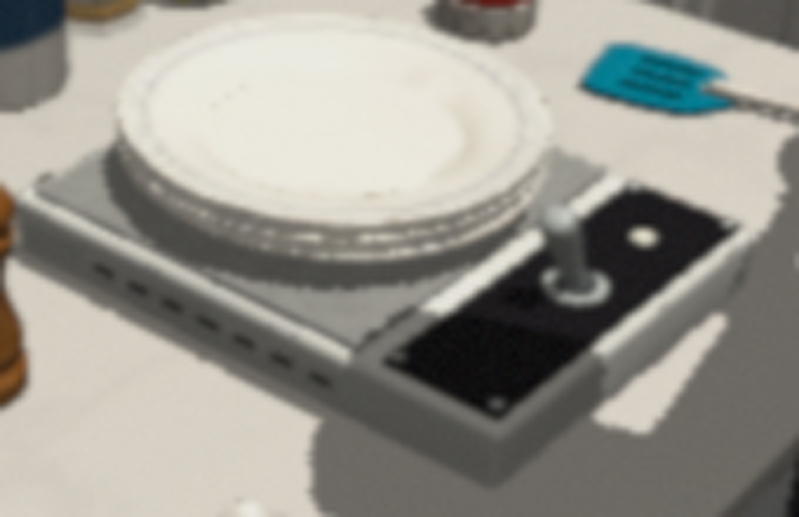

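Run:
```python
from plant import capture,get_obs
from h import *
np.set_printoptions(precision=1,suppress=True)
c=capture("top");s=capture("scene")
def tri(a,b):
    o1,d1=ray(c,*a);o2,d2=ray(s,*b)
    t=np.linalg.lstsq(np.c_[d1,-d2],o2-o1,rcond=None)[0];p,q=o1+t[0]*d1,o2+t[1]*d2
    return (p+q)/2,np.linalg.norm(p-q)
print("tip",tri((413.4,290.3),(398.9,216.5)))
print("dot",tri((450.3,298.8),(280+644/4.7,170+237/4.7)))
print("collar",tri((421.3,295),(280+577/4.7,170+286/4.7)))
P=[457.5,-207.5,47];T=[457.5,-181,95]
for p in(P,T):print(proj(c,p),proj(s,p))
# plates front rim
print("rim",plane(c,435,273,78))
```

```text
tip (array([ 458.7, -183.4,   89.9]), np.float64(2.0619753066523003))
dot (array([ 456.5, -266.9,   41.6]), np.float64(1.0591928643502428))
collar (array([ 457.7, -207.3,   43. ]), np.float64(1.0141431086666006))
(np.float64(421.6521662201506), np.float64(294.6164209200182)) (np.float64(403.37049639160335), np.float64(229.3351607387357))
(np.float64(412.3593411899933), np.float64(289.9031496791918)) (np.float64(399.5813052294187), np.float64(215.1439525197053))
rim [ 498.9 -225.9   78. ]
```

>>> carry_out(xyz=[[0,0,0],[0,0,0],[0,0,0],[0,0,0]], dr=[[0,0,0.9],[0,0,0.9],[0,0,0.9],[0,0,0.6]], gripper=-1)

```text
time: 0.8
tool_pos: [233.5, -470.2, 248.7]
tcp_rot: [-3.141, 0.0, -0.003]
contact_force: [-0.3, -0.5, 0.3]
grip_width: 56.5
```

Triangulated positions agree with the stated geometry: dot about 60 mm to the right of the collar, tip about 90–95 mm high. Next I'll move over the panel, left of the lever.

>>> carry_out(xyz=[[0.465,-0.72,0],[0.465,-0.72,0],[0.465,-0.72,0],[0.465,-0.72,0],[0.465,-0.72,0],[0.465,-0.72,0],[0.465,-0.72,0],[0.465,-0.72,0]], dr=[[0,0,0],[0,0,0],[0,0,0],[0,0,0],[0,0,0],[0,0,0],[0,0,0],[0,0,0]])

```text
time: 1.8
tool_pos: [457.4, -123.1, 248.9]
tcp_rot: [3.141, -0.0, -0.0]
contact_force: [-0.1, -0.7, 0.3]
grip_width: 0.2
```

>>> carry_out(xyz=[[0,0,0],[0,0,0]], dr=[[0,0,0],[0,0,0]])

```text
time: 2.05
tool_pos: [456.4, -124.9, 248.6]
tcp_rot: [3.141, 0.001, 0.001]
contact_force: [-0.2, 0.4, 0.4]
grip_width: 0.3
```

Next I'll descend 148 mm and check with the camera.

>>> carry_out(xyz=[[0,0,0.6],[0,0,0.6],[0,0,0.6],[0,0,0.4],[0,0,0.27],[0,0,0]], dr=[[0,0,0],[0,0,0],[0,0,0],[0,0,0],[0,0,0],[0,0,0]])

```text
time: 2.8
tool_pos: [455.4, -125.7, 99.7]
tcp_rot: [-3.141, 0.003, -0.002]
contact_force: [-0.7, -0.1, 0.8]
grip_width: 0.5
```

Run:
```python
from plant import capture
import cv2
s=capture("scene")["image"][130:280,260:460];cv2.imwrite("pics/s2.png",cv2.resize(s,None,fx=3.9,fy=3.9,interpolation=cv2.INTER_CUBIC))
```

```text
(no output)
```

View pics/s2.png

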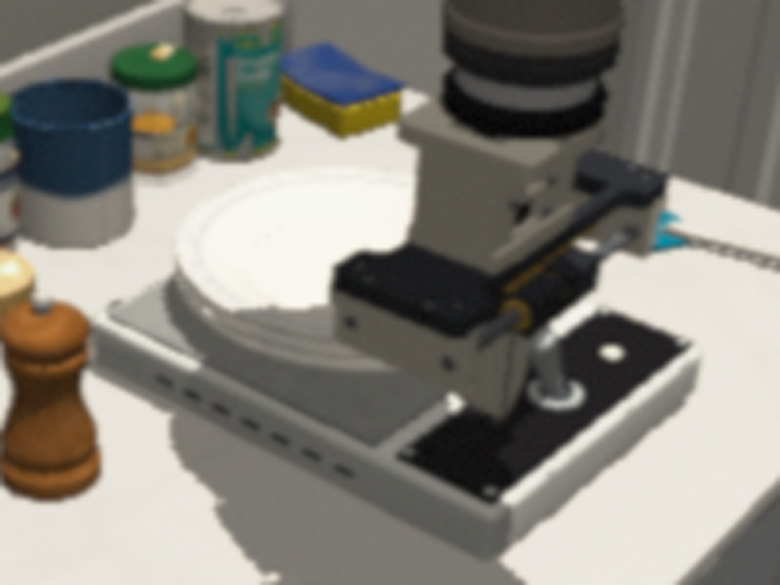

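The closed fingers stand left of the lever at about (500,385) in the crop and are clear of the plates. I'll push slowly toward -y.

>>> carry_out(xyz=[[0,0.15,0],[0,0.15,0],[0,0.15,0],[0,0.15,0],[0,0.15,0],[0,0.15,0]], dr=[[0,0,0],[0,0,0],[0,0,0],[0,0,0],[0,0,0],[0,0,0]])

```text
time: 3.6
tool_pos: [457.4, -177.9, 103.1]
tcp_rot: [-3.141, -0.003, 0.001]
contact_force: [0.1, 0.6, -1.2]
grip_width: 0.6
```

>>> carry_out(xyz=[[0,0.1,0],[0,0.1,0],[0,0,0],[0,0,0]], dr=[[0,0,0],[0,0,0],[0,0,0],[0,0,0]])

```text
time: 4.1
tool_pos: [456.4, -190.6, 100.1]
tcp_rot: [-3.141, 0.001, -0.0]
contact_force: [-0.9, 0.9, 0.7]
grip_width: 0.4
```

Run:
```python
from plant import capture
import cv2
s=capture("scene")["image"][130:280,260:460];cv2.imwrite("pics/s3.png",cv2.resize(s,None,fx=3.9,fy=3.9,interpolation=cv2.INTER_CUBIC))
```

```text
(no output)
```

View pics/s3.png

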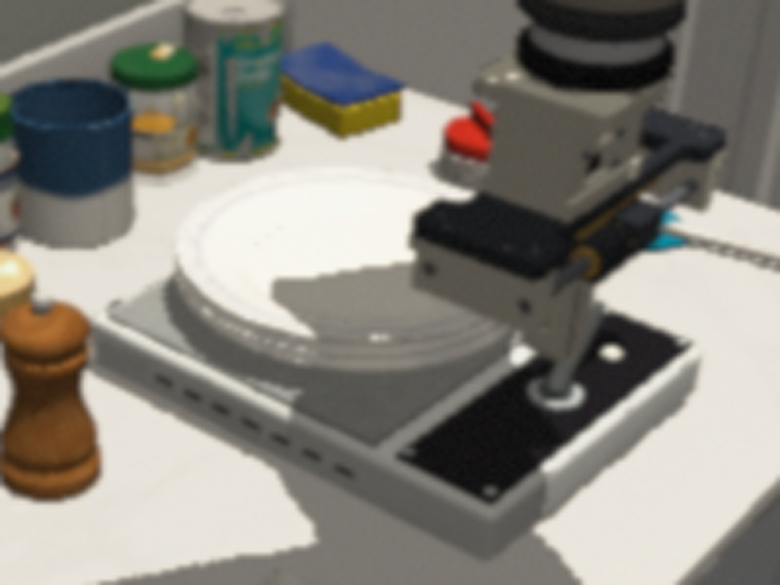

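The lever now leans to the right, with its tip near (595,310), past upright. I'll nudge it a little further, then back off and lift.

>>> carry_out(xyz=[[0,0.06,0],[0,0,0],[0,-0.3,0],[0,-0.6,0],[0,-0.3,-0.3],[0,0,-0.8],[0,0,-0.8],[0,0,-0.8]], dr=[[0,0,0],[0,0,0],[0,0,0],[0,0,0],[0,0,0],[0,0,0],[0,0,0],[0,0,0]])

```text
time: 5.15
tool_pos: [456.2, -120.8, 264.0]
tcp_rot: [-3.141, 0.0, 0.001]
contact_force: [0.7, 0.2, 0.4]
grip_width: 0.3
```

>>> carry_out(xyz=[[-0.6,-0.6,0],[-0.6,-0.6,0],[0,-0.6,0],[0,-0.6,0],[0,0,0],[0,0,0]], dr=[[0,0,0],[0,0,0],[0,0,0],[0,0,0],[0,0,0],[0,0,0]])

```text
time: 5.9
tool_pos: [384.3, 22.1, 262.4]
tcp_rot: [3.141, 0.0, 0.001]
contact_force: [-1.1, -0.4, -0.7]
grip_width: 0.4
```

Run:
```python
from plant import capture
import cv2,numpy as np
s=capture("scene")["image"];cv2.imwrite("pics/s4.png",s);t=capture("top")["image"];cv2.imwrite("pics/t4.png",t)
a=cv2.resize(s[170:280,280:450],None,fx=4,fy=4,interpolation=cv2.INTER_CUBIC);cv2.imwrite("pics/s4z.png",a)
```

```text
(no output)
```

View pics/s4.png

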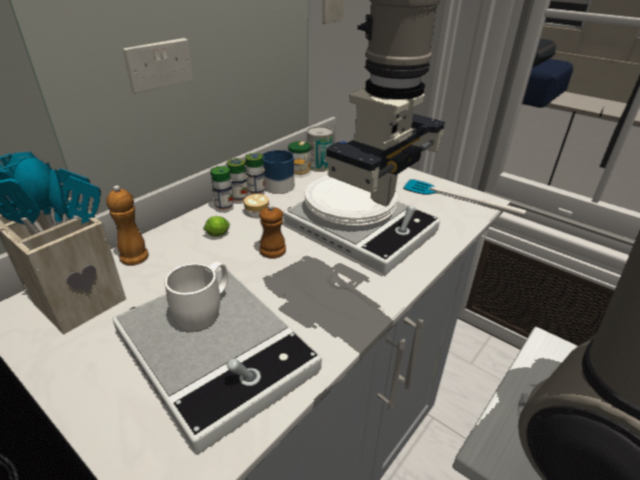

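View pics/s4z.png

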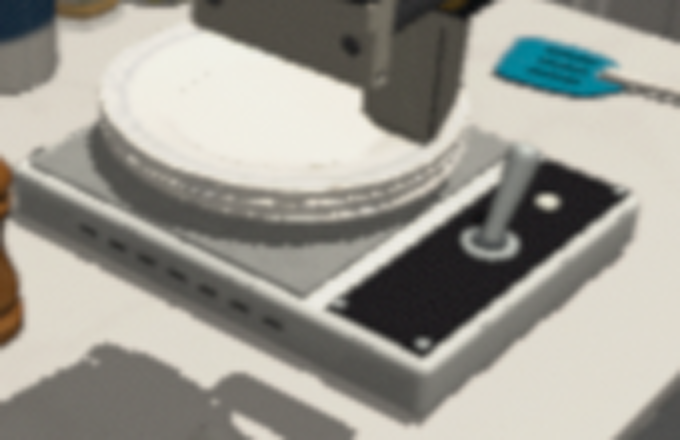

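View pics/t4.png

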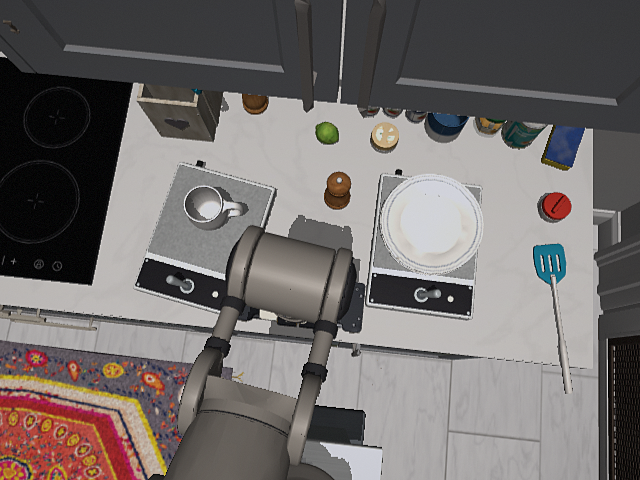

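The plates lever now leans to the dot side, with its tip at about (434,294) in the top view and (411,208) in the scene view. The mug lever, mug and plates have not moved. I'll compare this with the pose predicted for fully on.

Run:
```python
from plant import capture
from h import *
import cv2
c=capture("top");s=capture("scene")
for q in (0.8,1.0):
    a=q-.5
    for l in (55,46): print(q,l,[np.round(proj(k,[457.5,-207.5-l*np.sin(a),47+l*np.cos(a)]),1) for k in(c,s)])
cv2.imwrite("pics/t5.png",cv2.resize(c["image"][270:320,380:480],None,fx=8,fy=8,interpolation=cv2.INTER_CUBIC))
a=cv2.imread("pics/top0.png");print("diff plates,mug",[np.abs(a[y0:y1,x0:x1].astype(int)-c["image"][y0:y1,x0:x1]).mean().round(2) for x0,y0,x1,y1 in((380,175,485,270),(180,180,245,225))])
```

```text
0.8 55 [array([434.7, 291.9]), array([410.5, 205.3])]
0.8 46 [array([432.5, 292.4]), array([409.3, 209.3])]
1.0 55 [array([439.5, 292.8]), array([412.7, 205.2])]
1.0 46 [array([436.4, 293.1]), array([411.2, 209.2])]
diff plates,mug [np.float64(1.13), np.float64(0.89)]
```

View pics/t5.png

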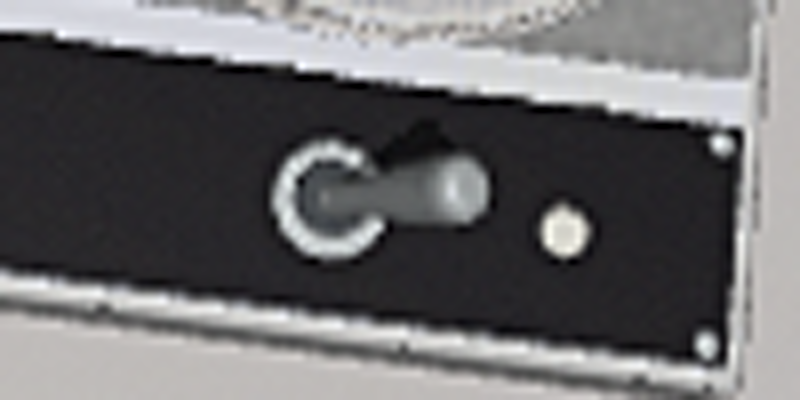

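The tip cap centre is at (437.9,293.2) in the top view, which matches the fully-on prediction of 436–439.5. At 0.8 rad it would be 432–435. The arm is clear, so I'm handing in.

```bash
python3 -c "
from plant import close_job
print(close_job())"
```

```text
the job is handed in; nothing more can be done
None
```

The plates tray's lever is switched to its on side, with the white dot, and I handed the job in at about 6 s of the allowed 24 s.

I closed the gripper, lowered the fingers on the left of the lever and pushed it past upright. I then backed off, lifted away and left the arm touching nothing.

**Last checks:**
- **Lever:** its tip was at pixel (437.9, 293.2) in the top view. That matches the predicted fully-on position (436–439.5 across), not a part-way one; at 0.8 rad it would be at 432–435.
- **Plates and mug:** the before and after top pictures differ only by image noise.
- **Mug tray:** its lever still leans to the off side.
- **Forces:** the readings at the end of each move stayed around 1 N.

**Small disagreement:** before the push, the two-view fix put the lever tip at about 90 mm high against about 95 mm from the given sizes. The spot I picked was on the handle's rounded cap, so this did not affect the job. No check failed.

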